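# Creep the petty-cash safe home into its desk anchor and bolt it

### The job

Bring the petty-cash safe home: it is too heavy to lift and its keypad must not be pushed, so push it by the free corners of its door side, one and then the other, until it is fully home in its anchor cradle. Then feel along the groove on top of the cradle's bar for the recess that hides the bolt, and press the bolt all the way down so that it locks the safe. Keep the safe flat on the desk, and do not disturb the stamp or the tape roll.

Things in the scene. Friction and masses are not known exactly. Their poses are not given: they have to be found in the camera images.
- safe: Grey steel desk safe, loose, 3 kg (may vary by a fifth), flat-based box 150 (its x) x 110 (its y) x 90 mm high. Origin: centre of its underside, on the desk. +y face: the door. Starts 80 to 115 mm short of home (on the cradle's +y side), up to 12 mm off line, turned up to 0.2 rad. A push at one door corner swings it about a point some 45 mm past its middle: the middle advances about 0.4 of the push.
- door_corner_a (a point): Bare spot on the door face at its -x end, 45 mm up: safe x = -65, y = +55 mm. The face is bare from |x| = 46 mm (keypad) to 75 mm (the safe's edge): 29 mm wide to push on.
- door_corner_b (a point): The like bare spot at the +x end of the door face: safe x = +65, y = +55 mm, 45 mm up.
- keypad: Black keypad panel on the middle of the door: safe x from -46 to +46 mm, 14 to 78 mm up, 7 mm proud of the door face, its handle 14 mm proud. Fixed to the safe, same origin and axes. Not to be pushed.
- keeper (a point): Middle of the keeper channel behind the safe's back (safe y = -67 mm, 45 mm up): a trough 24 mm wide, 136 mm long, floor 45 mm high, outer lip 6 mm thick and 60 mm high whose back lies 85 mm behind the safe's origin.
- cradle: Dark steel anchor cradle screwed to the desk. Origin and axes are where the safe's are when fully home; the safe enters along the cradle's -y until its channel's lip meets the back stop. Two cheeks 60 mm high, 156 mm apart inside (3 mm clear on each side), from y = -97 to -20 mm, then a flared mouth to y = +6 mm, opening to 188 mm.
- groove (a point): Middle of the floor of the groove in the bar across the cradle's back (cradle x = 0, y = -80 mm, 100 mm up). Groove along cradle x, -76 to +76 mm, 32 mm wide between edges 106 mm high. Floor: rubber covers that give up to 4 mm (about 4 N, then 4.5 N per mm), but for one recess 33 x 32 mm centred at x = -57, -19, +19 or +57 mm (differs, not told); the bolt's flat top lies in it, 8 mm below the floor.
- bolt (a joint): The bolt's travel, m: 0 up (start), 0.016 fully down. Pressed straight down with 5 to 7 N; stays where it is left. It drops into the safe's keeper channel only if the safe is within about 7 mm of home; else it stops on the lip after 4 mm. If it is down before the safe is home it bars the way.
- stamp_middle (a point): Middle of a self-inking stamp, 40 x 54 x 84 mm, standing loose at the far left of the desk, left of the safe. Leave it alone.
- tape_middle (a point): Middle of a roll of tape, 96 mm across, 48 mm high, lying loose to the right of the cradle. Leave it alone.

How it is judged:
By the outcome, as a careful person would: the job done as asked, in the order asked, and still so for the second after the job is handed in, with the robot touching nothing.
It also fails if it takes over 72 s, if anything falls off the work surface, if the arm or the gripper's body presses on something with over 40 N, if the wrist force passes 120 N, or if a joint passes its speed limit or range.

### The arm

A 6-joint arm with a two-finger parallel gripper is mounted at the origin on the work surface; the furniture and walls round the work are solid. World frame = base frame: x ahead of the robot, y to its left, z up, the work surface at z = 0. Lengths are in mm, angles in rad, forces in N, time in s.
With the tool pointing down it reaches from about 275 to 825 mm from the base axis. Payload 5.2 kg.
Tool frame: the origin (TCP) lies at the very end of the fingers, on their centre line; the grasp point (between the pads) lies 19 mm behind it; z points along the fingers, y is the line along which they close (so a half turn about z gives the same grasp; the last joint's range is limited). The gripper opens to 93 mm and grips with 3 to 60 N. Pads are 15 mm wide; open, the fingers measure 128 mm over their backs; the gripper's body (75 mm by 188 mm) begins 65 mm behind the grasp point.
Start: joints at [-1.409, 0.259, 1.535, -0, 1.348, -0.203], TCP at [196.24, -513.804, 218.653] pointing down, gripper open.
Joint ranges: [-3.14, 3.14], [-0.91, 2.08], [0.19, 2.58], [-1.22, 4.36], [0.22, 2.71], [-3.12, 3.12]. Speed limits (rad/s): [2.57, 2.57, 3.14, 3.14, 3.14, 3.14].

### API

Orientations are given as [roll, pitch, yaw] about the fixed x, y, z axes, in that order (R = Rz(yaw) Ry(pitch) Rx(roll)).
In Python, from bench import robot gives the robot as it stands. The module is installed in compiled form; this text tells all that it offers. Calls block until the motion is done:
- robot.move_ptp(position, orientation): joint-space move of the TCP to a pose.
- robot.move_linear(position, ori=None, speed=150, f_stop=None): straight line of the TCP; ori=None keeps the orientation; speed is the mean speed in mm/s. With f_stop (N) it stops when the force on the tool has changed by that much, and returns True; else False.
- robot.move_j(angles): joint-space move.
- robot.move_gripper(opening): opening from 0.0 (shut) to 1.0 (fully open); the grip force is fixed at half the most; returns when the fingers have stopped.
- robot.sleep(seconds).
- robot.inverse_kinematics(position, orientation): joint angles nearest the present ones, or None.
- robot.get_image(name): name is "scene" or "top" or "wrist"; returns a dict with "img" (384x512x3 uint8, blue, green, red), "fovy" (degrees; the focal length in pixels is half the picture's height over the tangent of half this angle, whatever the lens; pixels are square), "cx", "cy" (the principal point, pixels), "eye" and "orientation" of the camera in the world. Camera axes: x right, y down, z forward; pixel columns grow to the right and rows downward; lengths in mm; the calibration is good to about 2 mm. A picture is of the moment at which its call begins. There is no depth.
A pose or a line that the arm cannot do raises robot.MotionError and nothing moves.
- robot.hand_in(): hands the job in; it is judged then, once.
Readings, each from a call of its own:
- robot.current_t(): time.
- robot.current_qpos(): joint angles.
- robot.current_joint_vel(): joint speeds.
- robot.current_joint_efforts(): joint torques, N m.
- robot.current_tcp_pos(): TCP position.
- robot.current_eef_rot(): TCP orientation.
- robot.current_contact_force(): force on the tool from outside, world axes, zero at the start.
- robot.current_ft_torque(): the same for the moment, N m.
- robot.current_gripper_width(): opening from 0.0 (shut) to 1.0 (fully open).
- robot.current_finger_force(): force on a finger pad.
Only numpy, scipy, OpenCV 4.12 (cv2) and the standard library are available. Lean on these libraries where they do the work, as an engineer would, in place of code of your own. Each camera call takes 0.05 s, during which the arm holds its last target. There are 200 camera calls.

## Working session

There is one attempt and no reset: what is moved stays moved. The work goes in short steps, each a Python script; the robot and the scene stay as the last script left them, time stands still between calls to the robot, and variables do not carry over. Pictures are saved under pics/ and viewed, at most 10 in all, crops included, and the job is handed in when it is done.

```bash
mkdir -p pics
python3 - <<'E'
from bench import robot
import cv2,numpy as np
for n in("scene","top"):
    d=robot.get_image(n);cv2.imwrite(f"pics/{n}0.png",d["img"]);print(n,d["fovy"],d["cx"],d["cy"],d["eye"],d["orientation"])
print(robot.current_t(),robot.current_eef_rot())
E
```

```text
scene 52.511549468558044 251.8823734566098 198.8359720873437 [-155.97124655  551.93182395  667.4445548 ] [-2.23549968  0.02008148 -2.18653397]
top 47.97153759141692 259.8116518112443 195.39351786033242 [ 341.00614731  126.84807994 1305.05918243] [-3.04407748 -0.01874177 -1.56151688]
0.1 [-3.13998054e+00 -3.23030780e-04  3.64850753e-01]
```

View pics/top0.png

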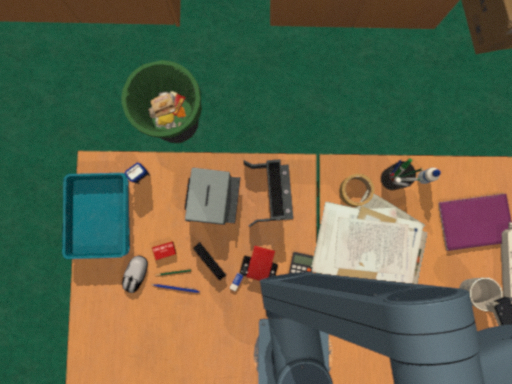

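View pics/scene0.png

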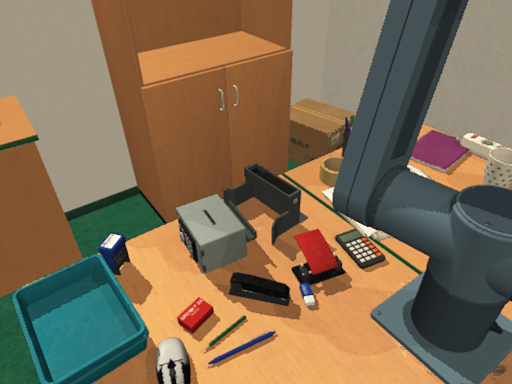

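```bash
cat > h.py <<'E'
import numpy as np,cv2
from scipy.spatial.transform import Rotation as R
def ray(d,u,v,z):
    f=192/np.tan(np.radians(d["fovy"]/2));
    r=R.from_euler("xyz",d["orientation"]).apply([(u-d["cx"])/f,(v-d["cy"])/f,1])
    e=np.array(d["eye"]);return e+r*(z-e[2])/r[2]
def px(d,P):
    f=192/np.tan(np.radians(d["fovy"]/2))
    q=R.from_euler("xyz",d["orientation"]).inv().apply(np.array(P,float)-d["eye"]);q=np.atleast_2d(q)
    return np.c_[q[:,0]/q[:,2]*f+d["cx"],q[:,1]/q[:,2]*f+d["cy"]]
def place(pose,P):
    c,s=np.cos(pose[2]),np.sin(pose[2]);P=np.atleast_2d(np.array(P,float))
    return np.c_[pose[0]+c*P[:,0]-s*P[:,1],pose[1]+s*P[:,0]+c*P[:,1],P[:,2]]
E
python3 - <<'E'
import cv2
a=cv2.imread("pics/top0.png")[145:235,175:308]
cv2.imwrite("pics/c.png",cv2.resize(a,None,fx=6,fy=6,interpolation=cv2.INTER_CUBIC))
E
```

```text
(no output)
```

View pics/c.png

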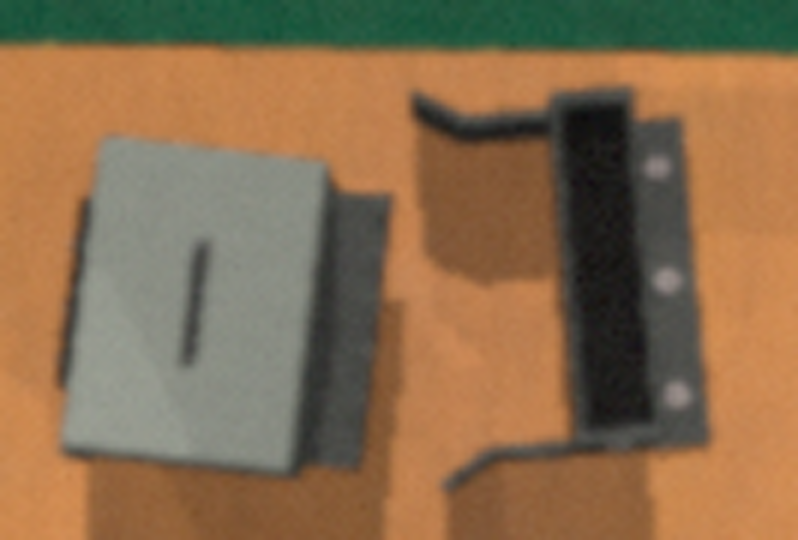

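```bash
cat >> h.py <<'E'
from scipy.optimize import least_squares
def fit(d,P,uv,x0):
    r=least_squares(lambda p:(px(d,place(p,P))-uv).ravel(),x0,x_scale=[10,10,.1])
    return r.x,np.abs(r.fun).max()
E
python3 - <<'E'
from h import *
from bench import robot
d=robot.get_image("top")
U=lambda a:(np.array(a,float)+.5)/6-.5+[175,145]
su=U([(105,137),(330,162),(295,474),(63,452)])
SP=[(75,55,90),(75,-55,90),(-75,-55,90),(-75,55,90)]
for u in su: print(ray(d,*u,90).round(1))
print("safe",fit(d,SP,su,[450,200,0]))
cu=U([(567,108),(625,103),(652,425),(588,430)])
CP=[(76,-64,104),(76,-96,104),(-76,-96,104),(-76,-64,104)]
for u in cu: print(ray(d,*u,104).round(1))
print("cradle",fit(d,CP,cu,[450,100,0]))
cu2=U([(413,95),(447,488)])
p,_=fit(d,CP+[(94,6,60),(-94,6,60)],np.r_[cu,cu2],[450,100,0]);print(p,_)
print("tape",ray(d,356,190,48),"stamp",ray(d,137,173,84))
E
```

```text
[537.8 298.2  90. ]
[527.1 191.7  90. ]
[379.5 205.7  90. ]
[388.7 314.2  90. ]
safe (array([ 4.58264572e+02,  2.52449949e+02, -9.75467672e-02]), np.float64(0.5766016696913709))
[552.   80.1 104. ]
[554.7  52.9 104. ]
[403.4  39.6 104. ]
[400.8  69.3 104. ]
cradle (array([4.71283033e+02, 1.40218288e+02, 8.02111436e-02]), np.float64(0.8380937824361467))
[4.70484705e+02 1.39509156e+02 8.89846085e-02] 0.8726072162580181
tape [ 483.31072724 -178.57934119   48.        ] stamp [520.76651675 454.83571902  84.        ]
```

```bash
cat >> h.py <<'E'
from bench import robot
import json
C=np.array([471,140,.085]); H=17.5; Z=30
def load(): return np.array(json.load(open("s.json")))
def save(p): json.dump(list(map(float,p)),open("s.json","w"))
def rel(p):
    c,s=np.cos(C[2]),np.sin(C[2]);d=p[:2]-C[:2]
    return np.array([c*d[0]+s*d[1],-s*d[0]+c*d[1],p[2]-C[2]]).round(3)
def tp(p,x,gap,z=Z): return place(p,[(x,55+H+gap,z)])[0]
def ori(p): return [np.pi,0,p[2]]
def rot(p,side,th): # swing about the pivot opposite the pushed corner
    q=place(p,[(-side*45,0,0)])[0][:2]; c,s=np.cos(th),np.sin(th)
    return np.r_[q+np.array([[c,-s],[s,c]])@(p[:2]-q),p[2]+th]
def push(side,th,x=64,fix=True):
    """side -1: corner a (th>0), +1: corner b (th<0). th: swing."""
    p=load()
    robot.move_linear(tp(p,side*x,25),ori(p),speed=200)
    hit=robot.move_linear(tp(p,side*x,-12),ori(p),speed=50,f_stop=2.5)
    t=robot.current_tcp_pos(); n=np.array([-np.sin(p[2]),np.cos(p[2])])
    e=(t[:2]-tp(p,side*x,0)[:2])@n
    if fix: p[:2]+=n*e
    q=rot(p,side,th)
    st=robot.move_linear(tp(q,side*x,0),ori(q),speed=70,f_stop=70)
    f=robot.current_contact_force()
    robot.move_linear(tp(q,side*x,25),ori(q),speed=200)
    save(q);print("push",side,"hit",hit,"err",round(e,1),"stop",st,"F",np.round(f,1),"rel",rel(q),"t",round(robot.current_t(),1))
E
python3 - <<'E'
from h import *
p=np.array([458.3,252.4,-.0975]);save(p);print(rel(p))
robot.move_gripper(0.0)
robot.move_ptp(tp(p,-64,30,200),ori(p)); robot.move_linear(tp(p,-64,30),speed=250)
print(robot.current_t(),robot.current_qpos())
push(-1,.32)
cv2.imwrite("pics/t1.png",robot.get_image("top")["img"][120:270,140:340].repeat(4,0).repeat(4,1))
E
```

```text
[ -3.112 113.072  -0.182]
5.5833 [5.21831139e-01 4.43472739e-01 1.78057510e+00 1.36885605e-05
 9.15953658e-01 2.19044376e+00]
push -1 hit True err -0.2 stop False F [-4.9  5.8  0.7] rel [-3.471 98.538  0.138] t 7.4
```

View pics/t1.png

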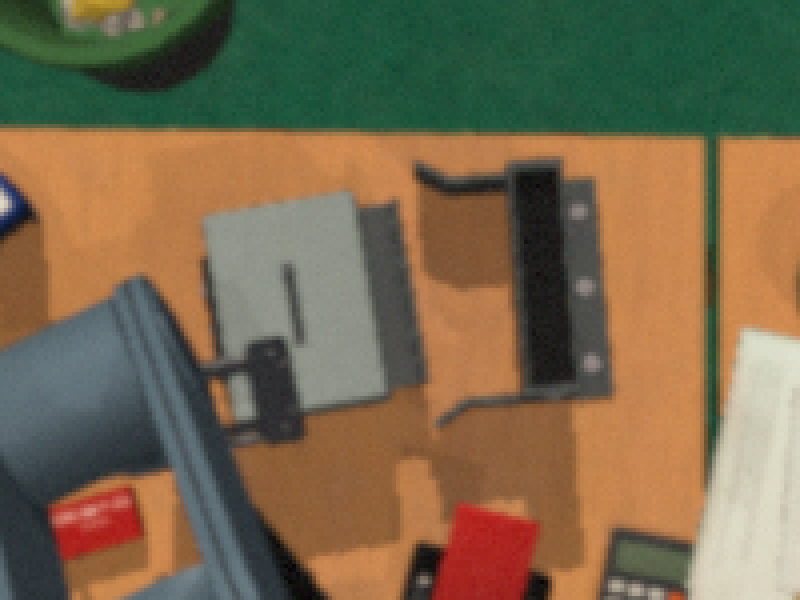

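```bash
python3 - <<'E'
s=open("h.py").read()
s=s.replace("if fix: p[:2]+=n*e","if fix: p[:2]+=n*e/2;p[2]+=side*e/(2*x)")
s=s.replace("    q=rot(p,side,th)\n    st","    th=th+C[2]-p[2]; assert th*side<0\n    q=rot(p,side,th)\n    st")
open("h.py","w").write(s)
E
python3 - <<'E'
from h import *
d=robot.get_image("top")
uv=np.array([(205,215),(352,192),(386,397)])/4+[139.6,119.6]
p,r=fit(d,[(75,55,90),(75,-55,90),(-75,-55,90)],uv,load());print("cam",rel(p),r)
q=load();q[0]=(q[0]+p[0])/2;save(q)
push(1,-.12);push(-1,.16);push(1,-.08)
d=robot.get_image("top")["img"];cv2.imwrite("pics/t2.png",d[120:270,140:340].repeat(4,0).repeat(4,1))
E
```

```text
cam [-6.289e+00  9.812e+01  8.400e-02] 0.9638810403764353
push 1 hit True err -4.5 stop False F [ 2.8  3.1 -1.4] rel [-4.633 86.448 -0.12 ] t 9.7
push -1 hit True err -1.9 stop False F [-4.7  3.8 -0.2] rel [-4.42  73.615  0.16 ] t 12.0
push 1 hit True err -2.9 stop False F [ 2.9  3.5 -0.8] rel [-3.908 62.422 -0.08 ] t 14.2
```

View pics/t2.png

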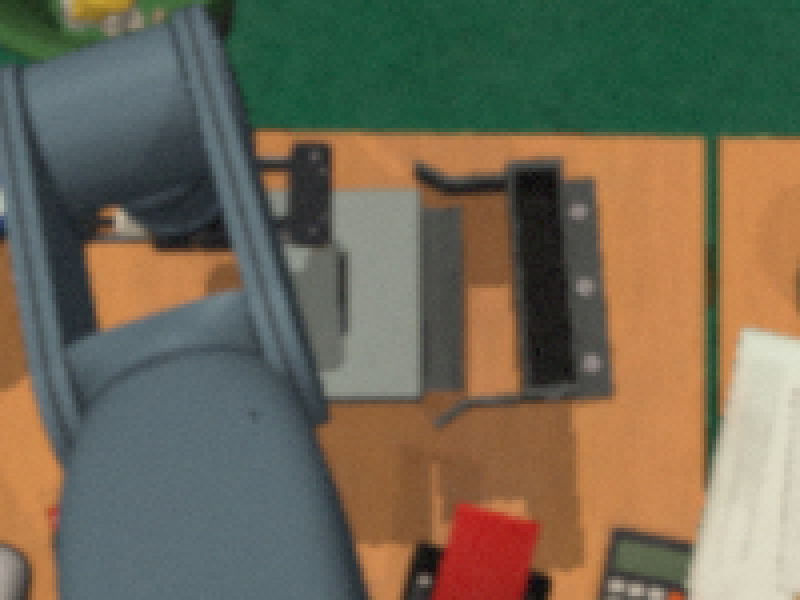

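Run:
```python
from h import *
d=robot.get_image("top")
uv=np.array([(420,190),(420,398)])/4+[139.6,119.6]
p,r=fit(d,[(75,-55,90),(-75,-55,90)],uv,load());print("cam",rel(p),r,"model",rel(load()))
q=load();R_=rel(q);R_[0]=(R_[0]+rel(p)[0])/2;q[:2]=place(C,[(R_[0],R_[1],0)])[0][:2];save(q)
push(-1,.15);push(1,-.05);push(-1,.1)
d=robot.get_image("top")["img"];cv2.imwrite("pics/t3.png",d[140:240,180:310].repeat(6,0).repeat(6,1))
```

```text
cam [ 0.29  63.485 -0.072] 0.3725860269981922 model [-3.908 62.422 -0.08 ]
push -1 hit True err -2.5 stop False F [-3.6  3.7  1.1] rel [-1.486 51.733  0.15 ] t 16.5
push 1 hit True err -2.2 stop False F [ 2.4  2.9 -0.8] rel [-0.98  42.433 -0.05 ] t 18.6
push -1 hit True err -1.8 stop False F [-3.3  2.1  0.1] rel [-0.829 35.431  0.1  ] t 20.7
```

View pics/t3.png

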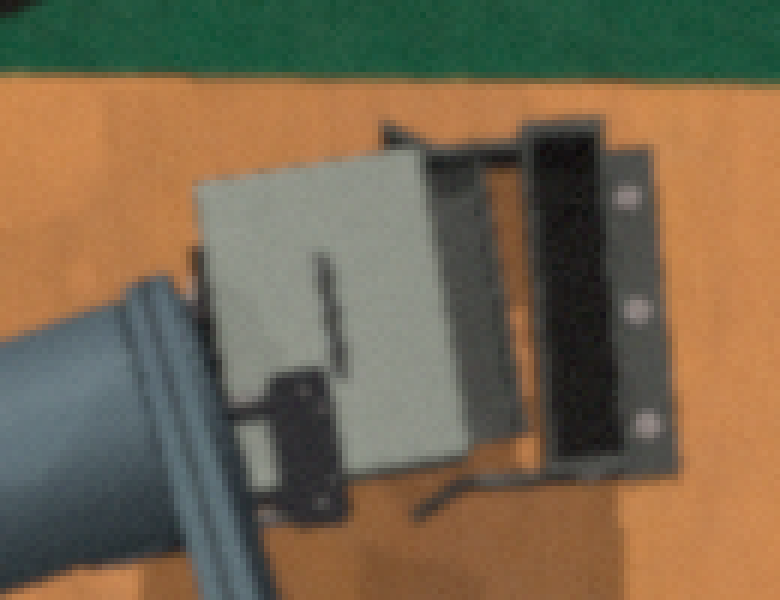

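Run:
```python
from h import *
d=robot.get_image("top")
uv=np.array([(197,185),(420,150),(468,460)])/6+[179.6,139.6]
p,r=fit(d,[(75,55,90),(75,-55,90),(-75,-55,90)],uv,load());print("cam",rel(p),r,"model",rel(load()))
g=np.array([(536,137),(594,132),(620,453),(553,458)])/6+[179.6,139.6]
print("cradle",fit(d,[(76,-64,106),(76,-96,106),(-76,-96,106),(-76,-64,106)],g,C))
q=load();R_=rel(q);R_[0]=(R_[0]+rel(p)[0])/2;q[:2]=place(C,[(R_[0],R_[1],0)])[0][:2];save(q)
push(1,-.05)
```

```text
cam [-2.597 36.576  0.075] 0.7326807840458116 model [-0.829 35.431  0.1  ]
cradle (array([4.72284030e+02, 1.41377372e+02, 7.29885854e-02]), np.float64(0.864109037352705))
push 1 hit True err -1.6 stop False F [1.6 2.4 0.2] rel [-1.518 28.457 -0.05 ] t 22.8
```

```bash
python3 - <<'E'
s=open("h.py").read()
s=s.replace("f_stop=70)\n","f_stop=35)\n    if st:\n        a,b,c=tp(p,side*x,0),tp(q,side*x,0),robot.current_tcp_pos(); q=rot(p,side,th*np.linalg.norm((c-a)[:2])/np.linalg.norm(b-a))\n")
open("h.py","w").write(s)
E
python3 - <<'E'
from h import *
push(-1,.06);push(1,-.05);push(-1,.05)
d=robot.get_image("top")["img"];cv2.imwrite("pics/t4.png",d[140:240,180:310].repeat(6,0).repeat(6,1))
E
```

```text
push -1 hit True err -1.1 stop False F [-2.6  2.3 -0.8] rel [-1.503 23.342  0.06 ] t 24.8
push 1 hit True err -2.2 stop False F [1.5 1.6 0.3] rel [-1.452 18.067 -0.05 ] t 26.8
push -1 hit True err -1.0 stop False F [-2.   1.9 -0.8] rel [-1.46  13.425  0.05 ] t 28.7
```

View pics/t4.png

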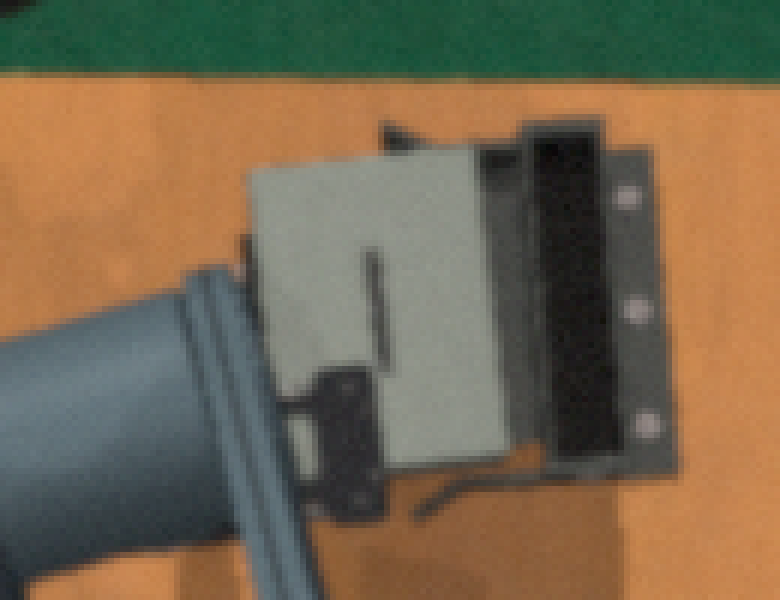

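Run:
```python
from h import *
push(1,-.04);push(-1,.045);push(1,-.04);push(-1,.04)
d=robot.get_image("top")["img"];cv2.imwrite("pics/t5.png",d[140:240,180:310].repeat(6,0).repeat(6,1))
```

```text
push 1 hit True err -2.2 stop False F [ 2.4  1.8 -0.8] rel [-1.416  9.044 -0.04 ] t 30.7
push -1 hit True err -0.9 stop False F [-1.9  1.3 -0.4] rel [-1.414  5.083  0.045] t 32.6
push 1 hit True err -2.3 stop False F [-0.5  9.  -1. ] rel [-1.382  0.925 -0.04 ] t 34.5
push -1 hit True err -0.3 stop True F [-2.1  8.   1.1] rel [-1.419 -1.223  0.007] t 36.4
```

Run:
```python
from h import *
for s in(1,-1):
    try: push(s,-s*.05)
    except AssertionError: print("past",rel(load()))
d=robot.get_image("top")["img"];cv2.imwrite("pics/t6.png",d[140:240,180:310].repeat(6,0).repeat(6,1))
```

```text
push 1 hit True err 1.6 stop True F [0.2 4.1 1.3] rel [-1.416 -1.527 -0.005] t 38.2
push -1 hit True err 1.4 stop True F [-1.5  8.5  1.5] rel [-1.415 -2.131  0.013] t 40.0
```

View pics/t6.png

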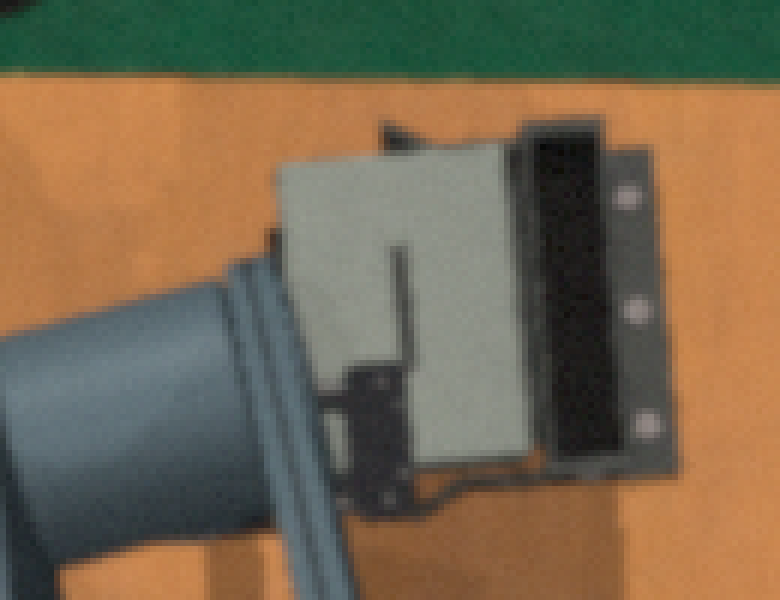

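```bash
cat > g.py <<'E'
from h import *
push(1,-.05)
G=np.array([471,138.5,.086]); o=[np.pi,0,G[2]]
g=lambda x,z: place(G,[(x,-80-55.25,z)])[0]
t=robot.current_tcp_pos(); robot.move_linear([t[0],t[1],200],speed=300)
robot.move_ptp(g(-57,200),o)
robot.move_gripper(1.0)
robot.move_linear(g(-57,125),o,speed=250)
for x in(-57,-19,19,57):
    robot.move_linear(g(x,108),o,speed=150)
    st=robot.move_linear(g(x,94.5),o,speed=35,f_stop=8)
    print(x,st,robot.current_tcp_pos().round(1) if hasattr(robot.current_tcp_pos(),'round') else robot.current_tcp_pos(),robot.current_t())
    if not st:
        st=robot.move_linear(g(x,74.5),o,speed=30,f_stop=22)
        print("press",st,robot.current_tcp_pos(),robot.current_contact_force()); break
robot.move_linear(g(x,140),o,speed=150)
print(robot.current_t())
E
python3 g.py
```

```text
push 1 hit True err 2.3 stop True F [-0.4  5.5  1.9] rel [-1.409 -2.07   0.007] t 41.8
-57 True [427.2  -1.4  97.9] 46.0917
-19 True [463.1   2.2  98.1] 46.8417
19 True [500.9   5.4  98.2] 47.6
57 False [539.2   8.7  94.3] 48.55
press True [539.98221024   8.57509701  76.20510816] [-1.87608631  0.07916441  5.86706223]
49.7667
```

Run:
```python
from h import *
G=np.array([471,138.5,.086]); o=[np.pi,0,G[2]]
g=lambda x,z: place(G,[(x,-80-55.25,z)])[0]
robot.move_linear(g(57,80),o,speed=100,f_stop=10);print(robot.current_tcp_pos())
print(robot.move_linear(g(57,72),o,speed=25,f_stop=30),robot.current_tcp_pos())
robot.move_linear(g(57,200),o,speed=200)
t=robot.current_t()
cv2.imwrite("pics/f.png",robot.get_image("scene")["img"]);print(t)
```

```text
[539.61610877   8.60601892  80.06110767]
True [540.5666283    8.47069211  76.21301819]
51.6
```

View pics/f.png

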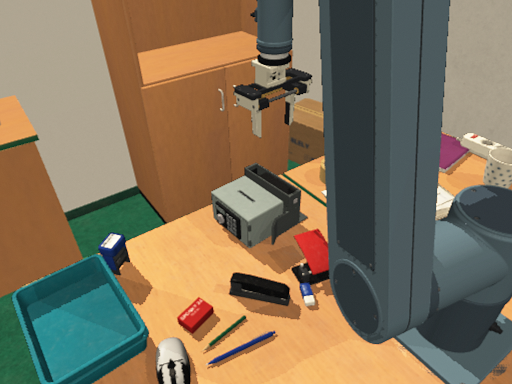

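The scene picture shows the safe flat and seated in the cradle (around pixel 255,210) and the stamp where it was (115,252). The arm is well clear. The second press stopped at the same 76.2 mm, so the bolt is at full travel.

```bash
python3 -c "
from bench import robot
print(robot.hand_in())"
```

```text
the job is handed in; nothing more can be done
None
```

I pushed the safe home by alternating its door corners, found the recess at x = +57 mm and pressed the bolt to the end of its travel (two presses both stopped at 76.2 mm, against 76 mm expected), then handed the job in at about 52 s; the verdict wasn't shown.

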